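Shift the feed gearbox into reverse and lock it

ROBOT

A 7-joint arm with a two-finger parallel gripper is mounted at the origin on the work surface; the furniture and walls round the work are solid. World frame = base frame: x ahead of the robot, y to its left, z up, the work surface at z = 0. Lengths are in m, angles in rad, forces in N, time in s.
With the tool pointing down it reaches from about 0.4 to 0.875 m from the base axis. Payload 19.3 kg.
Tool frame: the origin (TCP) lies midway between the tips of the shut fingers; the grasp point (between the pads) lies bot.tcp_to_grasp behind it (bot.tcp_to_grasp is the distance from the TCP to the grasp point, in m); z points along the fingers, y is the line along which they close (so a half turn about z gives the same grasp; the last joint's range is limited). The gripper opens to 85 mm and grips with 20 to 120 N. Pads are 22 mm wide; open, the fingers measure 114 mm over their backs; the gripper's body (76 mm by 85 mm) begins 54 mm behind the grasp point. The pads swing forward as they close: fully open they stand 13 mm farther back than shut.
Start: joints at [-1.228, 0.521, -0.036, 1.599, 0.021, 1.021, -0.113], TCP at [0.251, 0.572, 0.231] pointing down, gripper open.
Joint ranges: [-2.91, 2.91], [-0.3, 2.13], [-1.5, 1.42], [0.17, 2.43], [-1.26, 4.41], [0.16, 1.93], [-2.52, 2.52]. Speed limits (rad/s): [1.89, 1.89, 2.39, 2.39, 3.01, 3.01, 3.01].

INTERFACE

Orientations are given as [roll, pitch, yaw] about the fixed x, y, z axes, in that order (R = Rz(yaw) Ry(pitch) Rx(roll)).
In Python, from workcell import observe, imaging, bot gives the robot as it stands.
- The arm moves only by the tool send_rows, never from a script. Its argument "plan" is text: rows parted by semicolons, each of 7 numbers parted by spaces: the shift along the tool's x, y, z in m, then the turn, a rotation vector about the tool's x, y, z in degrees, then the finger opening in m, from 0 to 0.0854. In form: dx dy dz rx ry rz claw; .... A call has 1 to 10 rows; each row is the pose to reach, as a shift and turn from the pose commanded when the call began, along the tool's axes at that moment; what a row does not reach only later rows make up. A row lasts 1/12 s, in which the tool goes at most 41.7 mm and 7.16 degrees, less where a joint would pass 70% of its speed; a pose out of reach is approached as far as the arm can. A call with a gripper value outside its range is refused whole. The fingers move at their own pace and stop on an object; "grip_force" is the grip in N (left out, the last holds). Time passes only in rows, so rows that repeat a pose let the fingers close. It gives the time, the measured TCP pose, the force, the opening and the grip force at its end, in the units of the state.
- observe(): the state, without advancing time (a new reading comes with each control period).
- imaging.grab_frame(name): name is "scene" or "top" or "wrist"; returns a dict with "color" (420x560x3 uint8, red, green, blue), "fx", "fy", "cx", "cy" (pixels), "eye" and "orientation" of the camera in the world; the wrist camera has in their place "tool_from_camera" (4x4, takes a point from camera to tool coordinates, whose origin is the TCP and whose axes are the flange's). Camera axes: x right, y down, z forward; pixel columns grow to the right and rows downward; lengths in m; the calibration is good to about 2 mm. A picture is of the moment at which its call begins: read the wrist's pose just before it. There is no depth.
- bot.job_done(): hands the job in; it is judged then, once.
The state is a dict: "clock": time; "qpos": joint angles; "qd": joint speeds; "joint_efforts": joint torques, N m; "position": TCP position; "tool_rot": TCP orientation; "force": force on the tool from outside, world axes, zero at the start; "moment": the same for the moment, N m; "grip_width": finger opening in m; "finger_force": force on a finger pad.
Only numpy, scipy, OpenCV 4.12 (cv2) and the standard library are available. Lean on these libraries where they do the work, as an engineer would, in place of code of your own. Each camera call takes 0.05 s, during which the arm holds its last target. There are 200 camera calls.

TASK

Put the feed gearbox into reverse: lift the spring-loaded lockout collar on its shift lever, push the lever away from the robot over the raised land of the gate, and let the collar drop home in the far notch. Then turn the knurled thumbscrew clockwise until it seats on the shaft, and stop as soon as it goes stiff: do not force it on. Let go of everything and leave the other things on the bench where they are.

Things in the scene. Friction and masses are not known exactly. Their poses are not given: they have to be found in the camera images.
- gearbox: the fixed feed gearbox on a 110 x 230 mm ply foot; origin at the centre of its underside, on the bench. x: horizontal direction in which the lever swings towards reverse (roughly away from the robot); y: along the pivot shaft towards the lever's end of the unit; z up. The lever stands over the grey housing at y = +70 mm; the clamp block with the thumbscrew is at y = -70 mm, its top at z = 95 mm
- lever_pivot (a point): point on the lever's pivot axis (the unit's y axis direction) in the lever's plane, inside the housing, 70 mm above the bench. The housing's top is 20 mm above it; the two dark steel gate cheeks reach 73 mm from it, their raised land and end horns 85 mm
- lever (a joint): angle of the shift lever, rad: 0 upright, positive leaning to the unit's +x (reverse). Stops at -0.40 and 0.52; it stays where it is left (0.15 N m of friction). With the collar down it swings freely from -0.40 to about 0.06, where the collar's foot meets the raised land. Beyond about 0.43 the collar can drop behind the land, into the reverse notch, home
- collar (a joint): lift of the lockout collar along the lever in m: 0 down, 0.014 against its stop under the knob. A spring of 3 to 5.5 N presses it down. Lifted 0.010 or more it passes over the land
- collar_grip (a point): centre of the collar's gripping sleeve: knurled aluminium cylinder 32 mm in diameter, 36 mm long, coaxial with the lever, 123 mm from the pivot when down. The point's z axis points up the lever. Above it an 11 mm rod ends in a 25 mm knob, top 44 mm above this point (collar down). The steel foot below the sleeve, 12 x 32 mm, ends 77 mm from the pivot
- thumbscrew_grip (a point): on the thumbscrew's vertical axis, half-way up its round knurled steel head (44 mm diameter, 22 mm tall), 129 mm above the bench; does not turn with the screw. It tightens clockwise seen from above: free (0.05 N m) for an unknown 1.7 to 3.4 rad, then it seats and the torque jumps to about 0.5 N m, rising slowly. Does not spring back; its height is constant
- screw_seat (a joint): how far the thumbscrew has been turned beyond first seating, in rad: 0 until it seats, and it does not go back. Beyond 0.5 it is overtightened
- tape_measure: yellow tape measure, 37 x 85 x 66 mm, standing on the bench; bystander, origin at its underside
- offcut_wedge: walnut offcut 42 x 110 x 22 mm; bystander, origin at its underside
- glue_bottle: glue bottle 46 x 77 mm, 176 mm tall, standing; bystander, origin at its underside

How it is judged:
By the outcome, as a careful person would: the job done as asked, in the order asked, and still so for the second after the job is handed in, with the robot touching nothing.
It also fails if it takes over 70 s, if anything falls off the work surface, if the arm or the gripper's body presses on something with over 40 N, if the wrist force passes 120 N, or if a joint passes its speed limit or range.

## Working session

There is one attempt and no reset: what is moved stays moved. The work goes in short steps, Python scripts to look and compute and a tool call to move; the robot and the scene stay as the last step left them, time stands still between calls to the robot, and variables do not carry over. Pictures are saved under pics/ and viewed, at most 10 in all, crops included, and the job is handed in when it is done.

Besides the shell and the picture viewer there is one more tool, called as name(argument=value, ...) on one line, values as JSON. send_rows: Moves the arm, as the interface text tells. Its arguments: {"type":"object","properties":{"plan":{"type":"string"},"grip_force":{"type":"number"}},"required":["plan"]}

```bash
ls; mkdir -p pics; python3 - <<'E'
from workcell import observe, imaging, bot
import cv2
s=observe(); print(s); print(bot.tcp_to_grasp)
for n in ("scene","top"):
    f=imaging.grab_frame(n); cv2.imwrite(f"pics/{n}0.png",f["color"][:,:,::-1])
    print(n,{k:v for k,v in f.items() if k!="color"})
E
```

```text
pics
{'clock': 0.0, 'qpos': array([-1.22821878,  0.52204231, -0.03631661,  1.5999767 ,  0.0212155 ,
        1.0210907 , -0.11276616]), 'qd': array([ 8.62863530e-05,  3.60971000e-04,  8.85519193e-04, -5.35846290e-04,
       -2.43798935e-03, -1.21831356e-04,  4.34211030e-05]), 'joint_efforts': array([ 8.00536636e-04, -9.27124286e+01,  1.98001966e+00, -3.69919074e+01,
        1.77829462e-02,  8.41934932e-03, -1.36718984e-05]), 'position': array([0.25063499, 0.57219238, 0.23071943]), 'tool_rot': array([-3.14046524e+00,  9.82260898e-05,  2.72883721e+00]), 'force': array([ 0.10980976,  0.16545707, -0.79542546]), 'moment': array([ 0.0030888 ,  0.0134166 , -0.00872768]), 'finger_force': 0.0, 'grip_width': 0.08570648861022967}
0.0187
scene {'fx': 469.44940275247893, 'fy': 469.44940275247893, 'cx': 276.9774943889614, 'cy': 208.9167103162094, 'eye': array([ 0.53793502, -0.70921405,  1.190381  ]), 'orientation': array([-2.55470541e+00, -2.22664012e-03,  3.90171962e-02])}
top {'fx': 408.27526540185875, 'fy': 408.27526540185875, 'cx': 282.0523297692316, 'cy': 208.76469719779152, 'eye': array([ 0.41661344, -0.01355811,  1.03289864]), 'orientation': array([-3.05674768e+00,  3.67861446e-04, -1.56490542e+00])}
```

View pics/scene0.png

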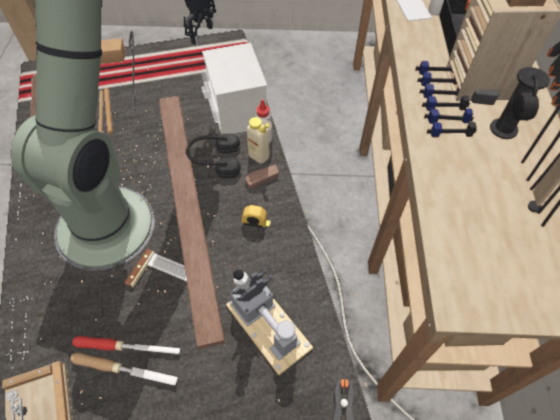

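View pics/top0.png

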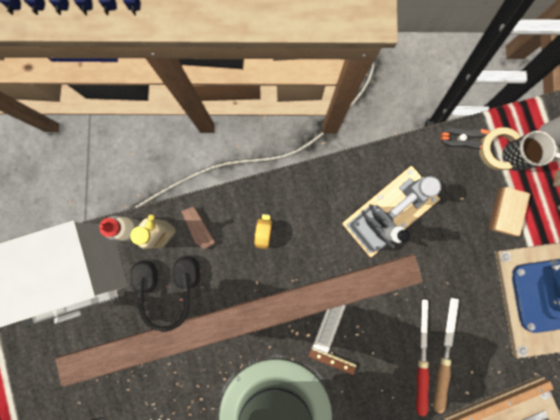

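The scene view shows the gearbox, with its knob near (240,275) and screw near (285,332). In the top view the knob is near (398,236) and the screw near (430,187). I'll enlarge both.

```bash
python3 - <<'E'
import cv2,numpy as np
a=cv2.imread("pics/scene0.png")[260:375,220:320]; b=cv2.imread("pics/top0.png")[155:270,340:445]
r=lambda i,k:cv2.resize(i,None,fx=k,fy=k,interpolation=cv2.INTER_CUBIC)
cv2.imwrite("pics/crop0.png",np.hstack([r(a,3.9),r(b,3.9)])); 
E
```

```text
(no output)
```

View pics/crop0.png

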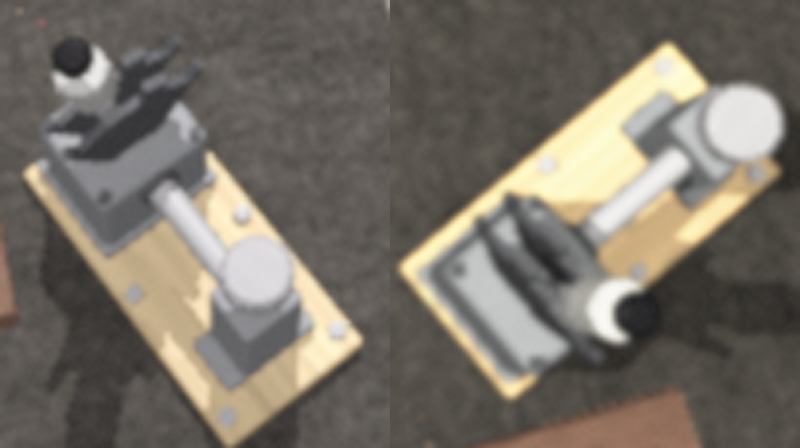

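Crop pixels mapped back to full frame, scene / top:
- **Knob:** (238.5,274.6) / (403.3,235.5)
- **Sleeve:** (243,282) / (395,234)
- **Screw head top:** (286.2,329.7) / (431,186)
- **Foot corners, top view:** (411.3,165.8), (440,199), (371.5,257), (342.6,223.7)

The lever leans towards the robot.

```bash
cat > h.py <<'E'
import numpy as np
from scipy.spatial.transform import Rotation as R
from workcell import observe, imaging, bot
CAM={'scene':((469.449,276.977,208.917),[ 0.53793502,-0.70921405,1.190381],[-2.55470541,-2.22664012e-03,3.90171962e-02]),
'top':((408.275,282.052,208.765),[0.41661344,-0.01355811,1.03289864],[-3.05674768,3.67861446e-04,-1.56490542])}
def ray(cam,uv):
    (f,cx,cy),e,o=CAM[cam]; d=R.from_euler('xyz',o).apply([(uv[0]-cx)/f,(uv[1]-cy)/f,1]); return np.array(e),d/np.linalg.norm(d)
def tri(rays):
    A=0;b=0
    for e,d in rays:
        P=np.eye(3)-np.outer(d,d);A=A+P;b=b+P@e
    p=np.linalg.solve(A,b); return p,[round(1e3*float(np.linalg.norm((np.eye(3)-np.outer(d,d))@(p-e))),1) for e,d in rays]
def plane(cam,uv,z):
    e,d=ray(cam,uv); return e+d*(z-e[2])/d[2]
E
python3 - <<'E'
from h import *
np.set_printoptions(precision=4,suppress=True)
for n,a,b in (("knob",(238.5,274.6),(403.3,235.5)),("sleeve",(243.1,281.8),(395.1,234)),("screwtop",(286.2,329.7),(431,186))):
    print(n,tri([ray('scene',a),ray('top',b)]))
for z in (.012,.018):
    c=[plane('top',p,z) for p in ((411.3,165.8),(440,199.1),(371.5,257.1),(342.6,223.7))]
    print(z,np.array(c),np.mean(c,0),'y dir',(c[2]+c[3]-c[0]-c[1])/2, [np.linalg.norm(c[i]-c[i-1]) for i in range(4)])
    print([plane('scene',p,z) for p in ((312.8,347.7),(279,374.4),(226.4,304.1))])
print(plane('top',(431,186),.14),plane('scene',(286.2,329.7),.14))
E
```

```text
knob (array([ 0.4346, -0.2512,  0.229 ]), [1.0, 1.0])
sleeve (array([ 0.4403, -0.2476,  0.1831]), [2.7, 2.7])
screwtop (array([ 0.5462, -0.3419,  0.1368]), [1.0, 1.0])
0.012 [[ 0.6145 -0.3393  0.012 ]
 [ 0.5302 -0.4096  0.012 ]
 [ 0.3842 -0.2356  0.012 ]
 [ 0.4668 -0.1644  0.012 ]] [ 0.4989 -0.2872  0.012 ] y dir [-0.1468  0.1745  0.    ] [np.float64(0.2289290063116496), np.float64(0.10987309252740593), np.float64(0.22712463509386682), np.float64(0.10907671174402599)]
[array([ 0.6166, -0.342 ,  0.012 ]), array([ 0.5339, -0.4108,  0.012 ]), array([ 0.3876, -0.2348,  0.012 ])]
0.018 [[ 0.6134 -0.3374  0.018 ]
 [ 0.5295 -0.4073  0.018 ]
 [ 0.3844 -0.2343  0.018 ]
 [ 0.4665 -0.1635  0.018 ]] [ 0.4984 -0.2856  0.018 ] y dir [-0.1459  0.1735  0.    ] [np.float64(0.2275835504710287), np.float64(0.10922734913101509), np.float64(0.22578978385872053), np.float64(0.10843564881689335)]
[array([ 0.6162, -0.3439,  0.018 ]), array([ 0.5339, -0.4123,  0.018 ]), array([ 0.3884, -0.2372,  0.018 ])]
[ 0.5449 -0.3409  0.14  ] [ 0.5472 -0.3428  0.14  ]
```

```bash
cat >> h.py <<'E'
C=np.array([0.500,-0.288,0]); Y=np.array([-.6437,.7653,0]); X=np.array([.7653,.6437,0]); Z=np.array([0,0,1.]); YAW=0.699
PIV=C+.07*Y+.07*Z; SCR=np.array([.5458,-.3422,.129])
def lev(th,r,back=0):  # TCP pose putting TCP at distance r from the pivot along the lever
    return PIV+r*(np.sin(th)*X+np.cos(th)*Z),[np.pi,0,0],th
def Rt(th,yaw=YAW): return R.from_euler('xyz',[np.pi,th,yaw])
def delta(p,Rg,ref=None):
    s=observe(); p0,R0=(s['position'],R.from_euler('xyz',s['tool_rot'])) if ref is None else ref
    return np.round(np.r_[R0.inv().apply(np.array(p)-p0),np.degrees((R0.inv()*Rg).as_rotvec())],4)
E
python3 - <<'E'
from h import *
np.set_printoptions(precision=4,suppress=True)
print([d for d in dir(bot) if d[0]!='_'])
print(delta([.42,.2,.42],Rt(0,1.75)))
print(delta(PIV+.25*Z,Rt(-.17),([.42,.2,.42],Rt(0,1.75))))
E
```

```text
['IKError', 'job_done', 'tcp_to_grasp']
[-0.3045 -0.2732 -0.1889 -0.0491  0.0307 56.0797]
[-0.4337 -0.0431  0.1    -5.118   8.8259 60.0672]
```

send_rows(plan="0 0 -0.04 0 0 0 0.085; 0 0 -0.08 0 0 0 0.085; 0 0 -0.12 0 0 5 0.085; -0.04 -0.03 -0.16 0 0 12 0.085; -0.08 -0.06 -0.185 0 0 19 0.085; -0.11 -0.09 -0.189 0 0 26 0.085; -0.14 -0.12 -0.189 0 0 33 0.085; -0.17 -0.15 -0.189 0 0 40 0.085; -0.2 -0.18 -0.189 0 0 47 0.085; -0.23 -0.205 -0.189 0 0 54 0.085")

```text
clock: 0.93
position: [0.3655, 0.3212, 0.42]
tool_rot: [-3.142, -0.001, 1.78]
force: [0.8, 0.4, 0.4]
grip_width: 0.0848
finger_force: 0.0
```

```bash
python3 - <<'E'
from h import *
np.set_printoptions(precision=4,suppress=True)
s=observe(); print(s['qpos'],s['position'],s['tool_rot'])
print(delta(PIV+.27*Z-.03*X,Rt(-.17)))
E
```

```text
[-1.0491  0.1371  0.2384  1.6737 -0.0337  1.3345 -0.5953] [0.3655 0.3212 0.42  ] [-3.1416 -0.0005  1.7804]
[-0.5762 -0.0546  0.0797 -5.2837  8.745  61.8048]
```

send_rows(plan="-0.04 -0.004 0 0 0 7 0.085; -0.08 -0.008 0 0 0 14 0.085; -0.12 -0.012 0 0 0 21 0.085; -0.16 -0.016 0 0 0 28 0.085; -0.2 -0.02 0 0 0 35 0.085; -0.24 -0.024 0 0 0 42 0.085; -0.28 -0.028 0 0 0 49 0.085; -0.32 -0.03 0 0 0 56 0.085; -0.36 -0.034 0 0 0 60 0.085; -0.4 -0.038 0 0 0 62 0.085")

```text
clock: 1.77
position: [0.4133, -0.0777, 0.42]
tool_rot: [-3.142, -0.001, 0.7]
force: [1.4, 0.9, -1.0]
grip_width: 0.0846
finger_force: 0.0
```

```bash
python3 - <<'E'
from h import *
np.set_printoptions(precision=4,suppress=True)
s=observe(); print(s['qpos'],s['position'],s['tool_rot'])
print(delta(PIV+.27*Z-.03*X,Rt(-.17)))
E
```

```text
[-0.6318 -0.0126  0.6802  1.825   0.0076  1.3258 -0.8244] [ 0.4133 -0.0777  0.42  ] [-3.1415 -0.0007  0.6998]
[-0.0992  0.1467  0.0799 -0.0074  9.6977  0.0438]
```

send_rows(plan="-0.02 0.03 0.01 0 2 0 0.085; -0.04 0.06 0.02 0 4 0 0.085; -0.06 0.09 0.035 0 6 0 0.085; -0.08 0.12 0.05 0 8 0 0.085; -0.099 0.147 0.065 0 9.7 0 0.085; -0.099 0.147 0.08 0 9.7 0 0.085; -0.099 0.147 0.08 0 9.7 0 0.085")

```text
clock: 2.35
position: [0.4317, -0.2535, 0.3372]
tool_rot: [-3.138, -0.166, 0.699]
force: [0.6, 0.7, -1.0]
grip_width: 0.0851
finger_force: 0.0
```

```bash
python3 - <<'E'
from h import *
import cv2
np.set_printoptions(precision=4,suppress=True)
s=observe(); print(s['qpos'],s['position'],s['tool_rot'])
f=imaging.grab_frame("wrist"); M=np.array(f["tool_from_camera"]); print({k:f[k] for k in('fx','cx','cy')},M)
cv2.imwrite("pics/w1.png",f["color"][:,:,::-1])
Rm=R.from_euler('xyz',s['tool_rot'])
def proj(p):
    t=Rm.inv().apply(p-s['position']); c=np.linalg.inv(M)@np.r_[t,1]; return c[:2]/c[2]*f['fx']+[f['cx'],f['cy']]
for th in(-.14,-.17,-.2):
    u=np.sin(th)*X+np.cos(th)*Z; print(th,[proj(PIV+r*u) for r in(.105,.141,.1545,.167)])
print(proj(SCR+.011*Z))
E
```

```text
[-0.1877  0.2655  0.8786  1.847  -0.4087  1.1254 -0.0228] [ 0.4317 -0.2535  0.3372] [-3.1385 -0.1662  0.6989]
{'fx': 366.56454113565815, 'cx': 273.74360777337967, 'cy': 210.14151660726438} [[ 0.0008 -0.963  -0.2694  0.0696]
 [ 1.      0.0007  0.0006  0.    ]
 [-0.0004 -0.2694  0.963  -0.142 ]
 [ 0.      0.      0.      1.    ]]
-0.14 [array([274.5196, 205.5873]), array([274.4895, 216.48  ]), array([274.4761, 221.2962]), array([274.4626, 226.1949])]
-0.17 [array([274.5159, 209.1186]), array([274.4841, 221.7617]), array([274.47  , 227.3413]), array([274.4558, 233.0098])]
-0.2 [array([274.5124, 212.6014]), array([274.4789, 226.9505]), array([274.4641, 233.2698]), array([274.4492, 239.6817])]
[423.0635 186.8445]
```

View pics/w1.png

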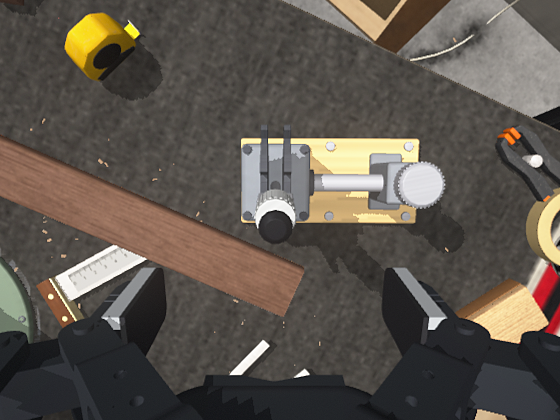

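The wrist view shows the knob at (275,228), predicted (274.5,227), so lever ≈ -0.17 rad is confirmed. The screw head is at about (420,186) against a predicted (423,187), so I'll refine it later. Descending onto the sleeve.

```bash
python3 - <<'E'
from h import *
np.set_printoptions(precision=4,suppress=True)
for r in(.24,.104): print(delta(lev(-.17,r)[0],Rt(-.17)))
E
```

```text
[-0.0172  0.0009  0.0297 -0.1667  0.1677  0.132 ]
[-0.0168  0.0013  0.1657 -0.1667  0.1677  0.132 ]
```

send_rows(plan="-0.009 0.001 0.015 0 0.1 0 0.085; -0.017 0.001 0.03 -0.2 0.2 0.1 0.085; -0.017 0.001 0.055 -0.2 0.2 0.1 0.085; -0.017 0.001 0.08 -0.2 0.2 0.1 0.085; -0.017 0.001 0.105 -0.2 0.2 0.1 0.085; -0.017 0.001 0.13 -0.2 0.2 0.1 0.085; -0.017 0.001 0.15 -0.2 0.2 0.1 0.085; -0.017 0.001 0.165 -0.2 0.2 0.1 0.085; -0.017 0.001 0.165 -0.2 0.2 0.1 0.085; -0.017 0.001 0.165 -0.2 0.2 0.1 0.085")

```text
clock: 3.23
position: [0.4432, -0.2444, 0.1752]
tool_rot: [3.139, -0.173, 0.704]
force: [0.9, 0.5, 0.5]
grip_width: 0.0849
finger_force: 0.0
```

```bash
python3 - <<'E'
from h import *
import cv2
np.set_printoptions(precision=4,suppress=True)
s=observe(); print(s['qpos'],s['position'],s['tool_rot'],s['force'])
print(delta(lev(-.17,.104)[0],Rt(-.17)))
cv2.imwrite("pics/w2.png",imaging.grab_frame("wrist")["color"][:,:,::-1])
E
```

```text
[-0.03    0.4857  0.7003  2.0387 -0.6899  0.7957  0.2476] [ 0.4432 -0.2444  0.1752] [ 3.1386 -0.1732  0.7044] [0.8945 0.5351 0.4579]
[-0.0027 -0.0001  0.0022  0.1173 -0.1837  0.3053]
```

View pics/w2.png

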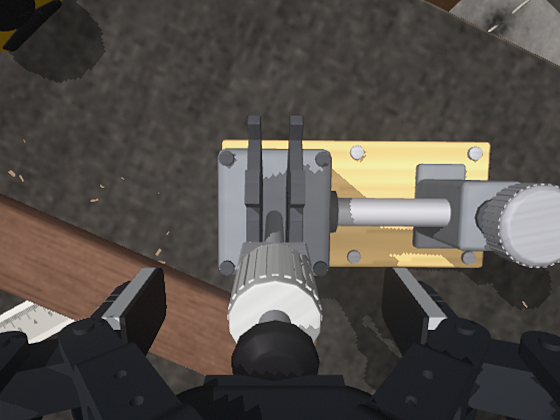

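The sleeve is centred between the pads (sleeve at x≈275, pads at 163 and 387). Closing.

send_rows(plan="-0.002 0 0.002 0 0 0.3 0.06; -0.002 0 0.002 0 0 0.3 0.04; -0.002 0 0.002 0 0 0.3 0.02; -0.002 0 0.002 0 0 0.3 0.02; -0.002 0 0.002 0 0 0.3 0.02; -0.002 0 0.002 0 0 0.3 0.02; -0.002 0 0.002 0 0 0.3 0.02; -0.002 0 0.002 0 0 0.3 0.02", grip_force=60)

```text
clock: 3.95
position: [0.4413, -0.2464, 0.1725]
tool_rot: [3.139, -0.173, 0.697]
force: [-2.9, 1.1, 10.1]
grip_width: 0.0308
finger_force: 58.4
```

```bash
python3 - <<'E'
from h import *
np.set_printoptions(precision=4,suppress=True)
s=observe(); print(s['qpos'],s['position'],s['tool_rot'],s['force'],s['moment'],s['grip_width'],s['finger_force'])
p=s['position']-PIV; print(p@X,p@Y,p@Z, np.arctan2(p@X,p@Z))
E
```

```text
[-0.0227  0.4895  0.6984  2.0423 -0.6966  0.7911  0.2529] [ 0.4413 -0.2464  0.1725] [ 3.1394 -0.1734  0.6971] [-2.9052  1.1344 10.1222] [0.5408 0.5809 0.1689] 0.030763952611362895 58.3863749820739
-0.018156414349407964 -0.00041986401262966954 0.1025071955925399 -0.17530514227646155
```

send_rows(plan="0 0 -0.003 0 0 0 0.02; 0 0 -0.006 0 0 0 0.02; 0 0 -0.009 0 0 0 0.02; 0 0 -0.012 0 0 0 0.02; 0 0 -0.0125 0 0 0 0.02; 0 0 -0.0125 0 0 0 0.02; 0 0 -0.0125 0 0 0 0.02")

```text
clock: 4.53
position: [0.4397, -0.2477, 0.1843]
tool_rot: [3.139, -0.173, 0.697]
force: [1.8, 0.0, -4.9]
grip_width: 0.0303
finger_force: 59.7
```

```bash
python3 - <<'E'
from h import *
np.set_printoptions(precision=4,suppress=True)
s=observe(); print(s['position'],s['tool_rot'],s['force'],s['moment'],s['grip_width'])
p=s['position']-PIV; th=np.arctan2(p@X,p@Z);r=np.hypot(p@X,p@Z);print(p@X,p@Y,p@Z,th,r)
import cv2
f=imaging.grab_frame("wrist")["color"][:,:,::-1]; cv2.imwrite("pics/w3.png",f)
off=p@Y
for t in np.arange(-.08,.53,.09).tolist()+[.47,.48]: print(round(t,2),delta(PIV+r*(np.sin(t)*X+np.cos(t)*Z)+off*Y,Rt(t)))
E
```

```text
[ 0.4397 -0.2477  0.1843] [ 3.1393 -0.1728  0.6972] [ 1.7858  0.0011 -4.8787] [ 0.001  -0.0638 -0.0267] 0.030293029154941132
-0.020269478276746845 -0.000344718101387109 0.1142985230960275 -0.17551334629260795 0.11608188545826022
-0.08 [ 0.0111 -0.      0.0005  0.1405 -5.3158 -0.1084]
0.01 [  0.0214  -0.0001   0.0019   0.1356 -10.4724  -0.1147]
0.1 [  0.0316  -0.0001   0.0043   0.1306 -15.629   -0.1209]
0.19 [  0.0415  -0.0001   0.0075   0.1253 -20.7856  -0.127 ]
0.28 [  0.0511  -0.0001   0.0117   0.1198 -25.9423  -0.1329]
0.37 [  0.0603  -0.0002   0.0167   0.1141 -31.0989  -0.1386]
0.46 [  0.069   -0.0002   0.0225   0.1083 -36.2555  -0.1443]
0.47 [  0.0699  -0.0002   0.0231   0.1076 -36.8284  -0.1449]
0.48 [  0.0708  -0.0002   0.0238   0.1069 -37.4014  -0.1455]
```

View pics/w3.png

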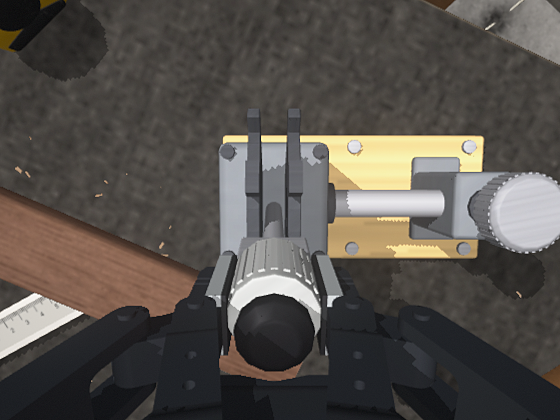

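The collar is lifted: force is -4.9 N, in the spring's range, and the sleeve is close under the knob. Swinging now.

send_rows(plan="0.0055 0 0.0001 0 -2.6 0 0.02; 0.011 0 0.0005 0 -5.3 0 0.02; 0.0163 0 0.001 0 -7.9 0 0.02; 0.0214 0 0.0019 0 -10.5 0 0.02; 0.0316 0 0.0043 0 -15.6 0 0.02; 0.0316 0 0.0043 0 -15.6 0 0.02")

```text
clock: 5.08
position: [0.4673, -0.2245, 0.1847]
tool_rot: [3.138, 0.105, 0.703]
force: [3.6, -0.7, -5.7]
grip_width: 0.0307
finger_force: 60.4
```

```bash
cat > st.py <<'E'
from h import *
np.set_printoptions(precision=4,suppress=True)
s=observe(); print(s['qpos'],s['tool_rot'],s['force'],s['moment'])
p=s['position']-PIV; th=np.arctan2(p@X,p@Z);r=np.hypot(p@X,p@Z);print('Y',p@Y,'th',th,'r',r)
for t in (.19,.28,.37,.46,.475,.49): print(round(t,3),delta(PIV+.1163*(np.sin(t)*X+np.cos(t)*Z)-.0003*Y,Rt(t)))
E
python3 st.py
```

```text
[-0.3243  0.6001  0.8721  1.9221 -0.4522  0.8992 -0.1051] [3.1385 0.1054 0.7033] [ 3.6183 -0.7422 -5.7164] [ 0.0979 -0.5408  0.2229]
Y -0.00041105761043120953 th 0.13720386340700025 r 0.1158078107992947
0.19 [ 0.0061 -0.0001 -0.0001  0.2145 -4.8504  0.2356]
0.28 [  0.0165  -0.       0.0012   0.2252 -10.007    0.226 ]
0.37 [  0.0267  -0.       0.0035   0.2355 -15.1636   0.216 ]
0.46 [  0.0367   0.       0.0067   0.2455 -20.3202   0.2056]
0.475 [  0.0383   0.       0.0073   0.2472 -21.1797   0.2039]
0.49 [  0.04     0.       0.0079   0.2488 -22.0391   0.2021]
```

send_rows(plan="0.006 0 0 0 -4 0 0.02; 0.0115 0 0.0005 0 -7.5 0 0.02; 0.0165 0 0.0012 0 -10.5 0 0.02; 0.022 0 0.0023 0 -13 0 0.02; 0.0267 0 0.0035 0 -15.5 0 0.02; 0.032 0 0.005 0 -18 0 0.02; 0.036 0 0.0065 0 -20 0 0.02; 0.0383 0 0.0073 0 -21.2 0 0.02; 0.0383 0 0.0073 0 -21.2 0 0.02; 0.0383 0 0.0073 0 -21.2 0 0.02")

```text
clock: 5.92
position: [0.4925, -0.2036, 0.1742]
tool_rot: [3.139, 0.469, 0.696]
force: [-0.8, -1.3, -4.9]
grip_width: 0.0308
finger_force: 60.6
```

```bash
python3 st.py
```

```text
[-0.4975  0.8562  0.9664  1.7391 -0.2985  1.1121 -0.3518] [3.1394 0.4692 0.6957] [-0.8186 -1.3158 -4.9278] [ 0.563  -0.3958  0.5252]
Y -0.0006083326063650657 th 0.436344722644705 r 0.11502512353528739
0.19 [-0.0283 -0.0002  0.0032  0.0641 15.9979 -0.1614]
0.28 [-0.0181 -0.0003  0.0007  0.0567 10.8413 -0.1638]
0.37 [-0.0077 -0.0003 -0.0008  0.0492  5.6847 -0.166 ]
0.46 [ 0.0027 -0.0003 -0.0013  0.0417  0.5281 -0.168 ]
0.475 [ 0.0045 -0.0003 -0.0013  0.0404 -0.3314 -0.1683]
0.49 [ 0.0062 -0.0003 -0.0013  0.0391 -1.1908 -0.1686]
```

send_rows(plan="0.0025 0 -0.0005 0 -0.3 0 0.02; 0.005 0 -0.001 0 -0.6 0 0.02; 0.005 0 -0.001 0 -0.6 0 0.02; 0.005 0 -0.001 0 -0.6 0 0.02")

```text
clock: 6.25
position: [0.4966, -0.2002, 0.1732]
tool_rot: [3.139, 0.479, 0.695]
force: [-1.8, -1.7, -5.2]
grip_width: 0.0305
finger_force: 60.3
```

```bash
python3 st.py|head -3
```

```text
[-0.5019  0.8673  0.9654  1.7261 -0.2975  1.1238 -0.3617] [3.1391 0.479  0.6954] [-1.7551 -1.6541 -5.2348] [ 0.4064 -0.3436  0.3711]
Y -0.0006615753635533571 th 0.48127577182508824 r 0.11641656658680015
0.19 [-0.0334 -0.0002  0.0049  0.0748 16.5568 -0.1741]
```

send_rows(plan="0 0 0.003 0 0 0 0.02; 0 0 0.006 0 0 0 0.02; 0 0 0.009 0 0 0 0.02; 0 0 0.0115 0 0 0 0.02; 0 0 0.0115 0 0 0 0.02; 0 0 0.0115 0 0 0 0.02")

```text
clock: 6.75
position: [0.4928, -0.2035, 0.1632]
tool_rot: [3.139, 0.479, 0.696]
force: [0.8, 3.9, 5.8]
grip_width: 0.0308
finger_force: 61.5
```

```bash
python3 st.py|head -3
```

```text
[-0.4948  0.8759  0.9573  1.7413 -0.3038  1.0991 -0.3565] [3.1388 0.4792 0.6958] [0.7709 3.9388 5.7793] [0.6041 0.3019 0.1436]
Y -0.0007350001863619725 th 0.48311172359285615 r 0.10521257759110464
0.19 [-0.0336 -0.0003 -0.0063  0.0978 16.5726 -0.151 ]
```

send_rows(plan="0 0 0 0 0 0 0.04; 0 0 0 0 0 0 0.06; 0 0 0 0 0 0 0.085; 0 0 0 0 0 0 0.085; 0 0 0 0 0 0 0.085; 0 0 -0.02 0 0 0 0.085; 0 0 -0.05 0 0 0 0.085; 0 0 -0.09 0 0 0 0.085; 0 0 -0.12 0 0 0 0.085; 0 0 -0.12 0 0 0 0.085")

```text
clock: 7.58
position: [0.538, -0.167, 0.2736]
tool_rot: [3.134, 0.476, 0.696]
force: [-0.0, 0.6, -0.6]
grip_width: 0.0849
finger_force: 0.0
```

```bash
python3 - <<'E'
from h import *
import cv2
np.set_printoptions(precision=4,suppress=True)
s=observe(); print(s['qpos'],s['position'],s['tool_rot'])
f=imaging.grab_frame("wrist"); M=np.array(f["tool_from_camera"])
cv2.imwrite("pics/w4.png",cv2.resize(f["color"][:,:,::-1],None,fx=1.4,fy=1.4))
g=imaging.grab_frame("scene")["color"][240:340,200:320,::-1];cv2.imwrite("pics/s4.png",cv2.resize(g,None,fx=5,fy=5,interpolation=cv2.INTER_CUBIC))
Rm=R.from_euler('xyz',s['tool_rot'])
def proj(p):
    t=Rm.inv().apply(p-s['position']); c=np.linalg.inv(M)@np.r_[t,1]; return 1.4*(c[:2]/c[2]*f['fx']+[f['cx'],f['cy']])
for th in(.42,.45,.48):
    u=np.sin(th)*X+np.cos(th)*Z; print(th,[proj(PIV+r*u) for r in(.105,.141,.1545,.167)])
for sgn in(-1,1):
    u=np.sin(.48)*X+np.cos(.48)*Z;w=np.cos(.48)*X-np.sin(.48)*Z
    print('sleeve top edge down / up12mm',proj(PIV+.141*u+sgn*.016*w),proj(PIV+.153*u+sgn*.016*w))
    print('sleeve y edges', proj(PIV+.141*u+sgn*.016*Y),proj(PIV+.153*u+sgn*.016*Y))
print(proj(SCR+.011*Z))
E
```

```text
[-0.5533  0.8016  1.0283  1.5401 -0.2474  1.3691 -0.406 ] [ 0.538  -0.167   0.2736] [3.1342 0.476  0.6962]
0.42 [array([377.9919, 298.3673]), array([377.7809, 323.313 ]), array([377.6858, 334.5561]), array([377.5879, 346.1296])]
0.45 [array([377.9615, 292.8498]), array([377.7332, 314.9909]), array([377.63  , 324.9969]), array([377.5237, 335.3144])]
0.48 [array([377.9314, 287.2444]), array([377.686 , 306.4938]), array([377.5747, 315.2145]), array([377.4599, 324.2207])]
sleeve top edge down / up12mm [377.8606 338.3836] [377.7728 347.5171]
sleeve y edges [411.5558 306.3509] [413.1548 314.0437]
sleeve top edge down / up12mm [377.505  273.4657] [377.3957 279.6266]
sleeve y edges [343.7897 306.6369] [341.9916 314.3503]
[599.1441 318.1878]
```

View pics/w4.png

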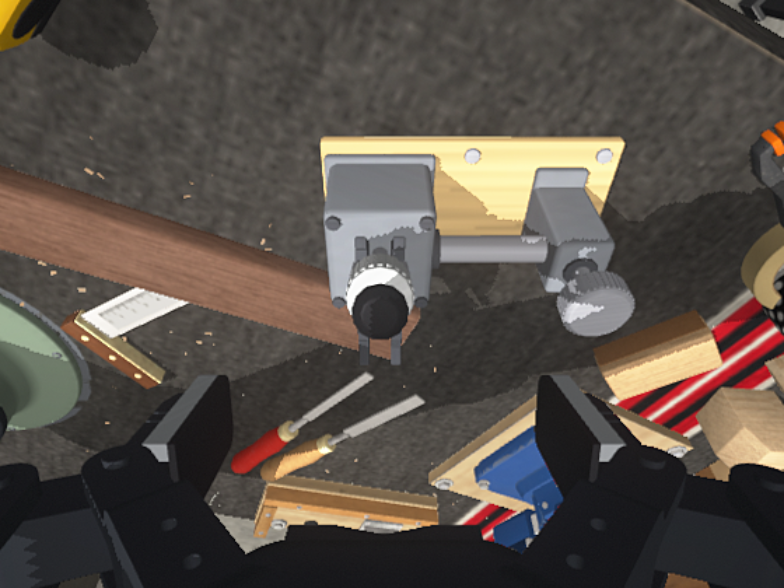

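The knob is at (380,311), against a predicted (377.6,315) for 0.48 rad, so the lever is at about 0.49. The collar needs a side view, which I'll combine with the screw hover view.

```bash
python3 - <<'E'
from h import *
np.set_printoptions(precision=4,suppress=True)
print(delta([.544,-.34,.29],Rt(0,.699)),delta([.544,-.34,.29],Rt(0,2.2)))
E
```

```text
[-0.1014  0.1377  0.0303  0.1486 27.4377 -0.1299] [ -0.1014   0.1377   0.0303 -20.4463  22.1651 -84.3479]
```

send_rows(plan="-0.005 0.015 -0.02 0 4 0 0.085; -0.015 0.04 -0.02 0 8 0 0.085; -0.03 0.065 -0.01 0 12 0 0.085; -0.05 0.09 0 0 17 0 0.085; -0.07 0.115 0.01 0 22 0 0.085; -0.09 0.135 0.02 0 26 0 0.085; -0.101 0.138 0.03 0.1 27.4 0 0.085; -0.101 0.138 0.03 0.1 27.4 0 0.085")

```text
clock: 8.35
position: [0.5393, -0.3452, 0.2892]
tool_rot: [3.141, 0.001, 0.687]
force: [-0.3, 0.5, -0.1]
grip_width: 0.0851
finger_force: 0.0
```

send_rows(plan="0 0 0 0 0 -7 0.085; 0 0 0 0 0 -14 0.085; 0 0 0 0 0 -21 0.085; 0 0 0 0 0 -28 0.085; 0 0 0 0 0 -35 0.085; 0 0 0 0 0 -42 0.085; 0 0 0 0 0 -49 0.085; 0 0 0 0 0 -56 0.085; 0 0 0 0 0 -63 0.085; 0 0 0 0 0 -70 0.085")

```text
clock: 9.18
position: [0.5436, -0.3395, 0.2885]
tool_rot: [-3.139, -0.0, 1.924]
force: [-0.1, 0.4, -0.5]
grip_width: 0.085
finger_force: 0.0
```

```bash
python3 - <<'E'
from h import *
np.set_printoptions(precision=4,suppress=True)
s=observe(); print(s['qpos'],s['position'],s['tool_rot'])
E
```

```text
[ 0.1217  0.5523  0.5429  1.5052 -0.2964  1.1691  1.0689] [ 0.5436 -0.3395  0.2885] [-3.1386 -0.0001  1.9241]
```

send_rows(plan="0 0 0 0 0 -7 0.085; 0 0 0 0 0 -14 0.085; 0 0 0 0 0 -21 0.085; 0 0 0 0 0 -28 0.085; 0 0 0 0 0 -35 0.085; 0 0 0 0 0 -42 0.085; 0 0 0 0 0 -50 0.085; 0 0 0 0 0 -50 0.085; 0 0 0 0 0 -50 0.085")

```text
clock: 9.93
position: [0.5437, -0.3398, 0.2889]
tool_rot: [-3.14, -0.002, 2.788]
force: [-0.1, 0.0, -0.3]
grip_width: 0.085
finger_force: 0.0
```

```bash
python3 - <<'E'
from h import *
import cv2
np.set_printoptions(precision=4,suppress=True)
s=observe(); print(s['qpos'],s['position'],s['tool_rot'],s['moment'])
f=imaging.grab_frame("wrist"); M=np.array(f["tool_from_camera"])
w=f["color"][:,:,::-1]
g=cv2.resize(imaging.grab_frame("scene")["color"][255:355,220:300,::-1],(336,420),interpolation=cv2.INTER_CUBIC)
cv2.imwrite("pics/w5.png",np.hstack([w[:,100:560],g]))
Rm=R.from_euler('xyz',s['tool_rot'])
def proj(p):
    t=Rm.inv().apply(p-s['position']); c=np.linalg.inv(M)@np.r_[t,1]; return (c[:2]/c[2]*f['fx']+[f['cx'],f['cy']])
p0=np.array([.544,-.340,.14]);print(proj(p0)-[100,0],[(proj(p0+d)-proj(p0)) for d in([.005,0,0],[0,.005,0])])
E
```

```text
[ 0.2535  0.5179  0.3278  1.4972 -0.1731  1.1566  1.8285] [ 0.5437 -0.3398  0.2889] [-3.1401 -0.0017  2.7881] [ 0.0446 -0.0155  0.0007]
[172.4843 194.2712] [array([2.1164, 5.5925]), array([ 5.7663, -2.068 ])]
```

View pics/w5.png

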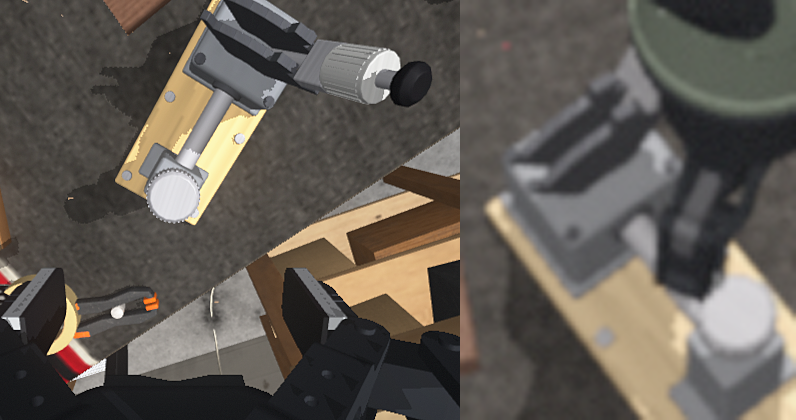

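The collar is home: the rod shows between the sleeve top (382,77) and the knob (411,84), and the foot is down past the land. The screw head is centred at about (173.5,195), against a predicted (172.5,194.3). Descending.

```bash
python3 - <<'E'
from h import *
np.set_printoptions(precision=4,suppress=True)
print(delta([.5442,-.3399,.109],Rt(0,2.788)))
E
```

```text
[-0.0006  0.0005  0.1802 -0.1013 -0.0708 -0.0787]
```

send_rows(plan="0 0 0.03 0 0 0 0.085; 0 0 0.06 0 0 0 0.085; 0 0 0.09 -0.1 -0.1 0 0.085; -0.001 0 0.12 -0.1 -0.1 0 0.085; -0.001 0 0.15 -0.1 -0.1 0 0.085; -0.001 0 0.17 -0.1 -0.1 0 0.085; -0.001 0 0.18 -0.1 -0.1 0 0.085; -0.001 0 0.18 -0.1 -0.1 0 0.085; -0.001 0 0.18 -0.1 -0.1 0 0.085")

```text
clock: 10.78
position: [0.545, -0.3409, 0.1102]
tool_rot: [-3.141, 0.001, 2.789]
force: [0.4, -0.2, 1.0]
grip_width: 0.085
finger_force: 0.0
```

send_rows(plan="0 0 0 0 0 0 0.07; 0 0 0 0 0 0 0.055; 0 0 0 0 0 0 0.035; 0 0 0 0 0 0 0.035; 0 0 0 0 0 0 0.035; 0 0 0 0 0 0 0.035; 0 0 0 0 0 0 0.035", grip_force=50)

```text
clock: 11.37
position: [0.5451, -0.3414, 0.111]
tool_rot: [-3.141, 0.003, 2.79]
force: [-4.5, 0.7, 11.6]
grip_width: 0.0423
finger_force: 49.2
```

```bash
cat > s2.py <<'E'
from h import *
np.set_printoptions(precision=4,suppress=True)
s=observe(); p=s['position']; c=np.array([.5442,-.3399,.109])
print('q',s['qpos'],'p',p,s['tool_rot'],'F',s['force'],'M',s['moment'],'eff',s['joint_efforts'][-1],s['grip_width'])
print(delta(c,Rt(0,s['tool_rot'][2])))
E
python3 s2.py
```

```text
q [ 0.2958  0.7064  0.2646  1.6589 -0.2377  0.8048  1.8844] p [ 0.5451 -0.3414  0.111 ] [-3.1411  0.0031  2.7903] F [-4.4825  0.7056 11.6112] M [-0.0107  0.6505  0.0171] eff 0.010373008553870022 0.04225319025428044
[ 0.0014  0.0011  0.002  -0.0295  0.1779 -0.    ]
```

send_rows(plan="0 0 -0.001 0 0 4 0.035; 0 0 -0.001 0 0 10 0.035; 0 0 -0.001 0 0 16 0.035; 0 0 -0.001 0 0 22 0.035; 0 0 -0.001 0 0 28 0.035; 0 0 -0.001 0 0 34 0.035; 0 0 -0.001 0 0 40 0.035; 0 0 -0.001 0 0 45 0.035; 0 0 -0.001 0 0 45 0.035")

```text
clock: 12.12
position: [0.5454, -0.3408, 0.1112]
tool_rot: [3.14, 0.002, 2.001]
force: [2.2, -0.9, 1.5]
grip_width: 0.0425
finger_force: 54.5
```

```bash
python3 s2.py
```

```text
q [ 0.1644  0.7458  0.4756  1.6659 -0.433   0.8336  1.2567] p [ 0.5454 -0.3408  0.1112] [3.1401 0.0022 2.0011] F [ 2.1981 -0.8596  1.5265] M [-0.2295 -0.3317 -0.0885] eff -2.6138082146644592 0.042467329675803016
[ 0.0014 -0.0007  0.0022  0.0862  0.1254  0.0001]
```

send_rows(plan="0 0 0 0 0 6 0.035; 0 0 0 0 0 12 0.035; 0 0 0 0 0 18 0.035; 0 0 0 0 0 24 0.035; 0 0 0 0 0 30 0.035; 0 0 0 0 0 36 0.035; 0 0 0 0 0 42 0.035; 0 0 0 0 0 45 0.035; 0 0 0 0 0 45 0.035; 0 0 0 0 0 45 0.035")

```text
clock: 12.95
position: [0.5459, -0.3408, 0.1112]
tool_rot: [3.138, 0.0, 1.223]
force: [6.5, -1.8, -0.8]
grip_width: 0.0418
finger_force: 54.4
```

```bash
python3 s2.py
```

```text
q [ 0.0494  0.8065  0.6773  1.6716 -0.6238  0.8874  0.6348] p [ 0.5459 -0.3408  0.1112] [3.1382 0.0001 1.2235] F [ 6.5085 -1.8007 -0.7974] M [-0.3311 -1.0879 -0.0495] eff -0.36597889848053455 0.04184365640713826
[ 0.0003 -0.0019  0.0022  0.1918  0.0061  0.    ]
```

send_rows(plan="0 -0.001 0 0 0 4 0.035; 0 -0.001 0 0 0 8 0.035; 0 -0.001 0 0 0 12 0.035; 0 -0.001 0 0 0 15 0.035")

```text
clock: 13.28
position: [0.546, -0.3408, 0.1113]
tool_rot: [3.136, -0.001, 0.959]
force: [13.8, -6.0, -7.2]
grip_width: 0.0422
finger_force: 54.1
```

```bash
sed -i '$d' s2.py; sed -i "s/print('q'.*/print('q7',s['qpos'][-1],'yaw',s['tool_rot'][2],'F',s['force'],'M',s['moment'],s['grip_width'],p)/" s2.py; python3 s2.py
```

```text
q7 0.4209456932584557 yaw 0.9587401285668107 F [13.7727 -6.01   -7.2358] M [-1.1193 -2.6451  0.0161] 0.04221412471430783 [ 0.546  -0.3408  0.1113]
```

send_rows(plan="0 0.001 0.0005 0 0 4 0.035; 0 0.002 0.0005 0 0 8 0.035; 0 0.002 0.0005 0 0 12 0.035; 0 0.002 0.0005 0 0 14 0.035")

```text
clock: 13.62
position: [0.5463, -0.3411, 0.1111]
tool_rot: [3.14, -0.002, 0.714]
force: [1.0, 4.8, 11.1]
grip_width: 0.0422
finger_force: 55.5
```

```bash
python3 s2.py
```

```text
q7 0.21964267053384687 yaw 0.7137417352912037 F [ 1.0142  4.7904 11.0897] M [ 1.1072 -0.1401 -0.0096] 0.042239219959812745 [ 0.5463 -0.3411  0.1111]
```

send_rows(plan="0 0 -0.0003 0 0 4 0.035; 0 0 -0.0003 0 0 8 0.035; 0 0 -0.0003 0 0 12 0.035; 0 0 -0.0003 0 0 14 0.035")

```text
clock: 13.95
position: [0.5464, -0.3412, 0.1111]
tool_rot: [3.14, -0.003, 0.469]
force: [4.4, 1.3, 5.7]
grip_width: 0.0419
finger_force: 55.1
```

```bash
python3 s2.py
```

```text
q7 0.017125851937098535 yaw 0.46942268913505014 F [4.3573 1.3341 5.6563] M [ 0.5731 -0.5913  0.0958] 0.041885018469127434 [ 0.5464 -0.3412  0.1111]
```

send_rows(plan="0 0 0 0 0 4 0.035; 0 0 0 0 0 8 0.035; 0 0 0 0 0 12 0.035; 0 0 0 0 0 14 0.035")

```text
clock: 14.28
position: [0.5464, -0.3413, 0.1111]
tool_rot: [3.141, -0.003, 0.225]
force: [4.5, 1.0, 6.7]
grip_width: 0.0418
finger_force: 55.1
```

```bash
python3 s2.py
```

```text
q7 -0.1877149101529342 yaw 0.22498702536812076 F [4.474  0.9753 6.7137] M [ 0.369  -0.8401  0.0377] 0.04183646101935532 [ 0.5464 -0.3413  0.1111]
```

send_rows(plan="0 0 0 0 0 4 0.035; 0 0 0 0 0 8 0.035; 0 0 0 0 0 12 0.035; 0 0 0 0 0 14 0.035")

```text
clock: 14.62
position: [0.5465, -0.3415, 0.1112]
tool_rot: [3.141, -0.003, -0.019]
force: [4.8, 0.2, 5.6]
grip_width: 0.0423
finger_force: 55.0
```

```bash
python3 s2.py
```

```text
q7 -0.3951972735574691 yaw -0.019476558721562398 F [4.7966 0.201  5.5752] M [ 0.1272 -0.8796  0.0808] 0.04225409911369253 [ 0.5465 -0.3415  0.1112]
```

Turned 2.81 rad so far and still free.

send_rows(plan="0 0 0 0 0 4 0.035; 0 0 0 0 0 8 0.035; 0 0 0 0 0 12 0.035; 0 0 0 0 0 14 0.035")

```text
clock: 14.95
position: [0.5464, -0.3417, 0.1112]
tool_rot: [-3.142, -0.003, -0.264]
force: [4.8, -0.9, 5.4]
grip_width: 0.0423
finger_force: 55.0
```

```bash
python3 s2.py
```

```text
q7 -0.6054149006711285 yaw -0.2638733725022364 F [ 4.7624 -0.8505  5.3839] M [-0.1124 -0.9582  0.0271] 0.04227279247521022 [ 0.5464 -0.3417  0.1112]
```

send_rows(plan="0 0 0 0 0 4 0.035; 0 0 0 0 0 8 0.035; 0 0 0 0 0 12 0.035; 0 0 0 0 0 14 0.035")

```text
clock: 15.28
position: [0.5464, -0.3419, 0.1112]
tool_rot: [-3.141, -0.003, -0.508]
force: [4.9, -1.4, 5.5]
grip_width: 0.042
finger_force: 55.0
```

```bash
python3 s2.py
```

```text
q7 -0.8185975330759043 yaw -0.5083626298345265 F [ 4.8916 -1.3585  5.5391] M [-0.3234 -0.9483  0.0573] 0.04201203865048499 [ 0.5464 -0.3419  0.1112]
```

send_rows(plan="0 0 0 0 0 4 0.035; 0 0 0 0 0 8 0.035; 0 0 0 0 0 10 0.035")

```text
clock: 15.53
position: [0.5463, -0.342, 0.1112]
tool_rot: [-3.141, -0.003, -0.683]
force: [4.5, -2.8, 5.5]
grip_width: 0.0416
finger_force: 54.8
```

```bash
python3 s2.py
```

```text
q7 -0.9722649007484019 yaw -0.6825088794101173 F [ 4.5494 -2.8046  5.4794] M [-0.3843 -0.9847  0.5303] 0.04155815205101452 [ 0.5463 -0.342   0.1112]
```

Torque jumped to 0.53 N m, so it's seated and I stop turning. Releasing and retreating.

send_rows(plan="0 0 0 0 0 0 0.05; 0 0 0 0 0 0 0.07; 0 0 0 0 0 0 0.085; 0 0 0 0 0 0 0.085; 0 0 0 0 0 0 0.085; 0 0 -0.03 0 0 0 0.085; 0 0 -0.07 0 0 0 0.085; 0 0 -0.11 0 0 0 0.085; 0 0 -0.15 0 0 0 0.085; 0 0 -0.15 0 0 0 0.085")

```text
clock: 16.37
position: [0.546, -0.3435, 0.2677]
tool_rot: [-3.141, -0.009, -0.682]
force: [0.1, -1.0, 0.1]
grip_width: 0.0847
finger_force: 0.0
```

```bash
python3 - <<'E'
from h import *
import cv2
s=observe();print(s['position'],s['force'],s['grip_width'],s['clock'],np.abs(s['qd']).max())
w=imaging.grab_frame("wrist")["color"][:,:,::-1]; t=imaging.grab_frame("top")["color"][120:330,60:460,::-1]
cv2.imwrite("pics/end.png",np.vstack([cv2.resize(w,(400,300)),t]))
E
```

```text
[ 0.54595327 -0.34351379  0.26773351] [ 0.10331071 -0.96133773  0.13634339] 0.08466374574572236 16.3667 0.09628676989871505
```

View pics/end.png

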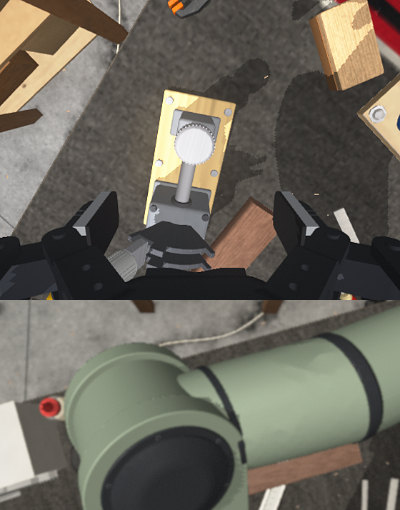

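The screw head is free, the lever is still in reverse at about (120,265), and the force is near zero. I'll raise a little more, then hand in.

send_rows(plan="0 0 -0.03 0 0 0 0.085; 0 0 -0.06 0 0 0 0.085; 0 0 -0.08 0 0 0 0.085; 0 0 -0.08 0 0 0 0.085; 0 0 -0.08 0 0 0 0.085")

```text
clock: 16.88
position: [0.5452, -0.3414, 0.3401]
tool_rot: [-3.141, -0.001, -0.682]
force: [-0.6, -0.9, 0.1]
grip_width: 0.0854
finger_force: 0.0
```

```bash
python3 -c "
from workcell import bot; print(bot.job_done())"
```

```text
the job is handed in; nothing more can be done
None
```

I handed the job in at about 17 s: the lever is in reverse at about 0.49 rad with the collar down in the far notch, the thumbscrew was turned clockwise until the torque jumped to 0.53 N m and stopped there, and the robot is clear of everything; no verdict was shown.

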